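# Grease the slab roller bearing

## Robot

A 7-joint arm with a two-finger parallel gripper is mounted at the origin on the work surface. World frame = base frame: x ahead of the robot, y to its left, z up, the work surface at z = 0. Lengths are in m, angles in rad, forces in N, time in s.
With the tool pointing down it reaches from about 0.425 to 0.95 m from the base axis. Payload 4.7 kg.
Tool frame: the origin (TCP) lies between the finger pads, 19 mm behind the fingertips; this is the grasp point; z points along the fingers, y is the line along which they close (so a half turn about z gives the same grasp; the last joint's range is limited). The gripper opens to 87 mm and grips with 3 to 60 N. Pads are 19 mm wide; open, the fingers measure 117 mm over their backs; the gripper's body (75 mm by 190 mm) begins 51 mm behind the grasp point.
Start: joints at [1.309, 0.469, -0.049, 1.532, 0.024, 1.141, -0.082], TCP at [0.156, -0.657, 0.241] pointing down, gripper open.
Joint ranges: [-2.59, 2.59], [-0.33, 1.99], [-1.39, 1.29], [0.1, 2.45], [-1.04, 4.18], [0.21, 1.99], [-2.66, 2.66]. Speed limits (rad/s): [2.57, 2.57, 3.14, 3.14, 3.14, 3.14, 3.14].

## Interface

Orientations are given as [roll, pitch, yaw] about the fixed x, y, z axes, in that order (R = Rz(yaw) Ry(pitch) Rx(roll)).
In Python, from station import arm, claw, inverse_kinematics, optics, nets gives the robot as it stands. Calls block until the motion is done:
- arm.movep(position, orientation): joint-space move of the TCP to a pose.
- arm.move_straight(position, v=0.15, orientation=None, guard=None): straight line of the TCP; orientation=None keeps the orientation; v is the mean speed in m/s. With guard (N) it stops when the force on the tool has changed by that much, and returns True; else False.
- arm.move_joints(angles): joint-space move.
- claw.set_gripper(opening): finger opening in m; the grip force is fixed at half the most; returns when the fingers have stopped.
- arm.dwell(seconds).
- inverse_kinematics(position, orientation): joint angles nearest the present ones, or None.
- arm.sense(): the state.
- optics.capture(name): name is "scene" or "top"; returns (picture, depth): 400x640x3 uint8, red, green, blue; 400x640 float32, m along the optical axis (not along the pixel's ray), 0 where there is no reading.
- optics.camera_info(name): a dict with "fx", "fy", "cx", "cy" (pixels), "dist" ([k1, k2, p1, p2, k3] as OpenCV has them; the pictures are not rectified), "rvec" (rotation vector, rad) and "tvec" (3), from world to camera coordinates, as OpenCV has them. Camera axes: x right, y down, z forward; pixel columns grow to the right and rows downward; lengths in m; the calibration is good to about 2 mm. A picture is of the moment at which its call begins. camera_info takes no time and is no camera call.
A pose or a line that the arm cannot do raises arm.IKError and nothing moves.
- arm.sign_off(): hands the job in; it is judged then, once.
Trained networks look in the newest picture that a camera, given by its name, has taken for a name from the list of things; names that differ only in an ending like _2 or _b are one class to them, and where a whole thing is asked for, a point or a joint stands for the part that bears it (a point fixed in the world has none). Each returns a list of dicts, best first, with "conf" (0 to 1); they miss things now and then, are a little off and sometimes report something else, mostly with a low value. They report only what shows in the picture. A call takes as long as a camera call.
- nets.regions_of(camera, label): "pixels" (400x640 bool, what is visible of it) and "rect" ([centre column, centre row, width, height] in pixels, round what is visible of it).
The state is a dict: "time_s": time; "q": joint angles; "joint_vel": joint speeds; "effort": joint torques, N m; "position": TCP position; "tcp_rot": TCP orientation; "force": force on the tool from outside, world axes, zero at the start; "ft_torque": the same for the moment, N m; "gripper_width": finger opening in m; "finger_force": force on a finger pad.
Only numpy, scipy, OpenCV 4.12 (cv2) and the standard library are available. Lean on these libraries where they do the work, as an engineer would, in place of code of your own. Each camera call takes 0.05 s, during which the arm holds its last target. There are 200 camera calls.

## Task

Grease the bearing of the slab roller: pull the yellow dust cap off its tilted grease nipple and put it in the steel dish, then take the red push-type grease gun from the tool block and press its coupler squarely onto the nipple until it snaps on. Keep pushing the gun down against its spring so that the nozzle stays at least three quarters of its stroke inside the barrel, and finish while still gripping and holding it pressed like that. Leave the glaze jar, the terracotta bowl and the wooden rib where they are.

Things in the scene. Friction and masses are not known exactly. Their poses are not given: they have to be found in the camera images.
- slab_roller: fixed bench slab roller: blue frames, steel roller, red handwheel at its far end. Origin on the bench under the middle of the grey pillow-block bearing to grease (the end away from the handwheel; shaft axis 116.5 mm up, round housing 70 mm across, 34 mm wide). -y runs along the shaft: a roller 76 mm across starts 45 mm along it; the nipple leans to -x, towards the robot
- nipple: brass button-head grease nipple on that bearing, fixed. Origin at its foot on the housing, z along the nipple and outward, leaning 30 degrees from vertical towards the slab roller's -x. Foot 17 mm across, 5 mm high; neck 10 mm across; head 16 mm across from z = 12 to 19 mm, chamfered to 12 mm at its top. Cap and coupler go on along this axis
- nipple_top (a point): centre of the flat top of the nipple's head, 19 mm along its z; same axes as the nipple
- cap: yellow plastic dust cap, a cup 24 mm across and 20 mm long, loose, 15 g, slipped over the nipple with about 1 mm of play (no catch). Origin at the centre of its open rim, z towards its closed end (outward when on the nipple, where the rim sits 3 mm above the nipple's foot)
- dish: round steel dish for small parts, loose, 300 g, mouth 120 mm across and 32 mm high, inner floor 4 mm up; origin under its centre
- tool_block: wooden tool block 80 x 150 x 72 mm (x, y, z), fixed; the gun hangs in a 33 mm hole bored through it at y = -35 mm, three hand tools up to 150 mm high stand 60 mm or more from the hole towards its +y end. Origin under its centre
- gun: push-type grease gun, 178 mm long, loose, 0.4 kg, hanging upright, nozzle down, by its collar on the tool block (mouth 8 mm above the bench; lift straight up). Origin at the centre of the coupler's mouth, z along the barrel to its rear: coupler 30 mm across to z = 34 mm, tube 14 mm to 64, steel collar 42 mm to 86, red barrel 34 mm to 168 (grip here), black end cap 37 mm to 178
- gun_grip (a point): point on the gun's axis in the middle of the upper barrel, 135 mm from the coupler's mouth; a good place for the TCP
- coupler_seat (a point): on the gun's axis, 10.5 mm inside the coupler's mouth: the seat that meets the nipple's top. Four sprung jaws 1 to 6 mm inside the mouth touch the nipple's head when about 8 mm are still missing, give way under about 6 N and snap behind it in the last 3 mm
- stroke (a joint): how far the nozzle with its coupler is pushed into the gun's barrel (m): 0 out (rest), 0.014 fully in; the spring pushes back with 8 N at 0 rising evenly to 15 N at 0.014
- glaze_jar: bystander: round green glass jar 64 mm across, 85 mm high with a white lid, loose; origin under its centre
- clay_bowl: bystander: terracotta bowl 100 mm across, 45 mm high, loose; origin under its centre
- rib: bystander: flat wooden potter's rib 89 x 45 x 10 mm, loose; origin under its centre

How it is judged:
On the way, in this order (a step that is already met when the one before it is completed fails the run):
1. the dust cap lies in the steel dish, let go (horizontal distance between cap and dish below 0.055 m and z of cap in the frame of dish between 0 and 0.035 m and contact force between the fingers and cap below 0.05 N), for 0.2 s.
2. the coupler is snapped squarely onto the nipple and the gun is held pushed in against its spring (z of coupler_seat in the frame of nipple_top below 0.0018 m and distance between coupler_seat and nipple_top below 0.004 m and angle between the z axis of gun and the z axis of nipple, either way round below 0.14 rad and value of joint stroke above 0.0098 m and contact force between the fingers and gun above 3 N), for 0.5 s.
At the end, for the whole second after the job is handed in: Cap in the upright dish; coupler snapped on: seat within 1.8 mm of the nipple top along the nipple, 4 mm in all; gun within 8 degrees of the nipple axis; nozzle in by 9.8 mm or more of 14 mm, pressing on the nipple with over 6 N, the fingers still gripping the gun (all of step 2 and horizontal distance between cap and dish below 0.055 m and z of cap in the frame of dish between 0 and 0.035 m and angle between dish's own z axis and vertical below 0.2 rad and contact force between gun and nipple above 6 N); the arm keeps its last pose, push and grip.
It fails at once if the glaze jar, the terracotta bowl or the rib is pushed over 30 mm away or tipped (distance of any of glaze_jar, clay_bowl, rib from where it was at the start of the episode above 0.03 m or angle between any of glaze_jar, clay_bowl's own z axis and vertical above 0.4 rad).
It also fails if it takes over 58 s, if anything falls off the work surface, if the arm or the gripper's body presses on something with over 40 N, if the wrist force passes 120 N, or if a joint passes its speed limit or range.

## Working session

There is one attempt and no reset: what is moved stays moved. The work goes in short steps, each a Python script; the robot and the scene stay as the last script left them, time stands still between calls to the robot, and variables do not carry over. Pictures are saved under pics/ and viewed, at most 10 in all, crops included, and the job is handed in when it is done.

```bash
ls; mkdir -p pics; cat > h.py <<'E'
import numpy as np, cv2
from scipy.spatial.transform import Rotation as R
from station import arm, claw, inverse_kinematics, optics, nets
def cam(n):
    c=optics.camera_info(n); K=np.array([[c['fx'],0,c['cx']],[0,c['fy'],c['cy']],[0,0,1]],float)
    return K,np.array(c['dist'],float),cv2.Rodrigues(np.array(c['rvec'],float))[0],np.array(c['tvec'],float).ravel()
def cloud(n,depth,mask):
    K,d,Rm,t=cam(n); v,u=np.nonzero(mask&(depth>0)); z=depth[v,u]
    p=cv2.undistortPoints(np.c_[u,v].astype(np.float64)[:,None],K,d)[:,0]
    return (np.c_[p*z[:,None],z]-t)@Rm
def proj(n,P):
    K,d,Rm,t=cam(n); return cv2.projectPoints(np.atleast_2d(P).astype(float),cv2.Rodrigues(Rm)[0],t,K,d)[0][:,0]
def save(n,pic): cv2.imwrite(f'pics/{n}.png',pic[:,:,::-1])
E
python3 - <<'E'
from h import *
for n in('scene','top'):
    pic,d=optics.capture(n); save(n,pic); np.savez(f'{n}.npz',pic=pic,d=d)
    K,di,Rm,t=cam(n); print(n,K[0,0],(-Rm.T@t).round(3),Rm[2].round(2))
    for l in ['slab_roller','nipple','cap','dish','tool_block','gun','glaze_jar','clay_bowl','rib']:
        r=nets.regions_of(n,l)
        for x in r[:2]:
            P=cloud(n,d,x['pixels'])
            print(l,round(x['conf'],2),np.round(x['rect']),len(P),*( [np.median(P,0).round(3),P.min(0).round(3),P.max(0).round(3)] if len(P) else []))
s=arm.sense();print(s['time_s'],s['position'],s['tcp_rot'])
E
```

```text
pics
scene 518.0264563751579 [1.146 0.081 0.741] [-0.68  0.08 -0.73]
slab_roller 0.61 [111. 273. 221. 251.] 46007 [ 0.632 -0.211  0.075] [ 0.274 -0.487 -0.004] [ 0.827 -0.03   0.158]
cap 0.79 [195. 176.  14.  16.] 215 [ 0.546 -0.059  0.164] [ 0.527 -0.072  0.151] [ 0.554 -0.049  0.174]
dish 0.71 [328. 212.  64.  56.] 2492 [0.513 0.157 0.014] [ 0.467  0.097 -0.003] [0.587 0.221 0.035]
tool_block 0.81 [439. 193.  98.  86.] 4942 [0.567 0.36  0.07 ] [ 0.373  0.277 -0.004] [0.58  0.492 0.152]
gun 0.85 [425. 167.  33.  62.] 1284 [0.548 0.313 0.137] [ 0.339  0.296 -0.005] [0.559 0.397 0.189]
gun 0.36 [194. 176.  13.  17.] 196 [ 0.545 -0.059  0.164] [ 0.527 -0.072  0.154] [ 0.552 -0.049  0.174]
glaze_jar 0.63 [341. 301.  44.  63.] 2141 [0.743 0.151 0.074] [ 0.638  0.122 -0.003] [0.759 0.19  0.088]
clay_bowl 0.59 [402. 283.  61.  58.] 2662 [0.688 0.258 0.024] [ 0.651  0.204 -0.004] [0.749 0.302 0.049]
rib 0.82 [244. 169.  23.  33.] 655 [0.378 0.008 0.01 ] [ 0.318 -0.018 -0.003] [0.418 0.032 0.014]
top 453.16232916380693 [0.388 0.126 0.918] [ 0.22  0.02 -0.97]
slab_roller 0.58 [523. 225. 235. 
[... 495 characters left out ...]
158]
tool_block 0.66 [208. 226.  93.  59.] 3058 [0.523 0.364 0.071] [ 0.495  0.277 -0.004] [0.594 0.458 0.151]
gun 0.89 [215. 217.  32.  35.] 733 [0.53  0.312 0.179] [0.515 0.297 0.07 ] [0.554 0.366 0.19 ]
glaze_jar 0.68 [319. 140.  36.  39.] 1005 [0.713 0.153 0.083] [ 0.693  0.122 -0.001] [0.753 0.185 0.089]
clay_bowl 0.71 [268. 150.  49.  45.] 1736 [0.709 0.256 0.022] [ 0.651  0.204 -0.003] [0.749 0.307 0.049]
rib 0.84 [378. 325.  27.  46.] 971 [0.371 0.009 0.009] [ 0.328 -0.017 -0.002] [0.414 0.033 0.014]
rib 0.67 [217. 219.  37.  35.] 778 [0.529 0.312 0.168] [0.514 0.297 0.07 ] [0.575 0.338 0.19 ]
1.0 [ 0.1557633  -0.65677993  0.24129385] [ 3.14150793e+00 -5.94603990e-05  2.32763454e-01]
```

View pics/scene.png

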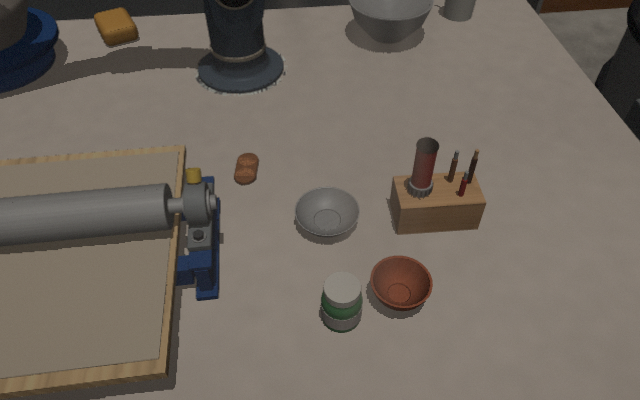

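View pics/top.png

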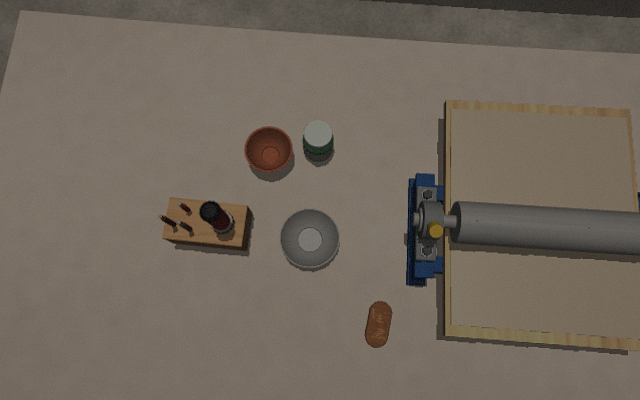

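The cap sits on the nipple at scene (195,176) and top (436,231). The gun is in the block at scene (425,160) and top (215,217), and the dish is at scene (328,212). Next I'll fit the roller axis, the cap and the gun.

```bash
cat > fit.py <<'E'
from h import *
from scipy.optimize import least_squares
def radial(P,a,d):
    v=P-a; return np.linalg.norm(v-np.outer(v@d,d),axis=1)
if __name__=='__main__':
  for n in('scene','top'):
    D=np.load(n+'.npz'); d=D['d']; P=cloud(n,d,np.ones_like(d,bool))
    # roller
    Q=P[(P[:,1]<-.13)&(P[:,1]>-.35)&(P[:,2]>.12)&(P[:,2]<.18)&(P[:,0]>.4)&(P[:,0]<.7)]
    f=lambda p:radial(Q,np.array([p[0],-.2,p[1]]),np.array([p[2],1,p[3]])/np.linalg.norm([p[2],1,p[3]]))-.038
    s=least_squares(f,[.55,.1165,0,0],loss='soft_l1',f_scale=.002); x0,z0,sx,sz=s.x
    yaw=-np.arctan(sx); ey=np.array([-np.sin(yaw),np.cos(yaw),0]); ex=np.array([np.cos(yaw),np.sin(yaw),0])
    a=np.array([x0,-.2,z0]); print(n,'roller',s.x.round(4),'yaw',yaw.round(4),len(Q),'rms',np.abs(s.fun).mean().round(4))
    # along-shaft profile: by top height
    u=(P-a)@ey; w=(P-a)@ex; m=(abs(w)<.03)&(P[:,2]>.1)&(u>.05)&(u<.2)
    for lo in np.arange(.08,.19,.003):
        k=m&(u>=lo)&(u<lo+.003)
        if k.sum()>3: print(f'{lo:.3f}:{np.percentile(np.hypot(w[k],P[k,2]-z0),50)*1e3:.0f}/{P[k,2].max()*1e3:.0f}',end=' ')
    nn=-.5*ex+np.array([0,0,.866])
    # cap: yellow pixels
    pic=D['pic'].astype(int); hsv=cv2.cvtColor(D['pic'],cv2.COLOR_RGB2HSV)
    C=(hsv[...,0]>18)&(hsv[...,0]<35)&(hsv[...,1]>150); Y=cloud(n,d,C); Y=Y[(Y[:,2]>.125)&(np.linalg.norm(Y[:,:2]-[.54,-.06],axis=1)<.04)]
    def g(p):
        c=np.array(p); v=Y-c; t=v@nn; r=np.linalg.norm(v-np.outer(t,nn),axis=1)
        q=np.c_[r-.012,abs(t)-.010]; return np.minimum(q.max(1),0)+np.linalg.norm(np.maximum(q,0),axis=1)
    s=least_squares(g,[.54,-.06,.155],loss='soft_l1',f_scale=.001); c=s.x
    uc,wc=(c-a)@ey,(c-a)@ex
    print('\ncap mid',c.round(4),len(Y),np.abs(s.fun).mean().round(4),'u',uc.round(4),'offaxis expect w=-.024 dz .0416:',wc.round(4),(c[2]-z0).round(4))
    # gun barrel
    G=P[(np.linalg.norm(P[:,:2]-[.54,.312],axis=1)<.04)&(P[:,2]>.1)&(P[:,2]<.173)]
    s=least_squares(lambda p:radial(G,np.array([p[0],p[1],0]),np.array([0,0,1.]))-.017,[.535,.312],loss='soft_l1',f_scale=.002)
    T=P[(np.linalg.norm(P[:,:2]-s.x,axis=1)<.017)&(P[:,2]>.175)]
    print('gun',s.x.round(4),len(G),np.abs(s.fun).mean().round(4),'top',T.mean(0).round(4),len(T))
    # tool block yaw + dish
    B=P[(abs(P[:,2]-.072)<.004)&(P[:,0]>.45)&(P[:,0]<.62)&(P[:,1]>.26)&(P[:,1]<.48)]
    print('block',cv2.minAreaRect((B[:,:2]*1000).astype(np.float32)))
    S=P[(np.linalg.norm(P[:,:2]-[.527,.157],axis=1)<.08)&(P[:,2]>.027)&(P[:,2]<.045)]
    print('dish',cv2.minEnclosingCircle((S[:,:2]*1000).astype(np.float32)))
E
python3 fit.py
```

```text
scene roller [ 0.564   0.1164 -0.0124 -0.0015] yaw 0.0124 5970 rms 0.0009
0.080:38/156 0.083:38/157 0.086:38/156 0.089:38/156 0.092:26/156 0.095:12/130 0.098:12/130 0.101:12/130 0.104:12/130 0.107:12/130 0.110:13/130 0.113:12/129 0.116:21/139 0.119:22/139 0.122:34/152 0.125:35/159 0.128:35/169 0.131:35/171 0.134:36/171 0.137:36/174 0.140:36/173 0.143:36/171 0.146:36/171 0.149:35/168 0.152:35/153 0.155:28/152 0.158:21/139 0.161:13/135 0.164:12/131 0.167:12/131 
cap mid [ 0.5381 -0.0608  0.1575] 146 0.0008 u 0.1395 offaxis expect w=-.024 dz .0416: -0.0242 0.0411
gun [0.5347 0.3186] 644 0.0007 top [0.5388 0.3171 0.1843] 232
block ((536.021240234375, 353.0282897949219), (150.20318603515625, 83.42027282714844), 88.46410369873047)
dish ((526.5585327148438, 154.47589111328125), 60.43497085571289)
top roller [ 5.636e-01  1.157e-01 -1.030e-02 -4.000e-04] yaw 0.0103 5530 rms 0.0009
0.080:38/156 0.083:38/157 0.086:38/156 0.089:38/156 0.092:29/156 0.095:26/152 0.098:12/130 0.101:12/129 0.104:13/131 0.107:12/130 0.110:13/130 0.113:12/129 0.116:19/134 0.119:23/139 0.122:35/151 0.125:35/152 0.128:35/169 0.131:35/171 0.134:36/172 0.137:36/171 0.140:36/172 0.143:36/170 0.146:36/170 0.149:35/168 0.152:35/153 0.155:29/153 0.158:21/141 0.161:12/132 0.164:12/130 0.167:11/131 
cap mid [ 0.5382 -0.0609  0.1568] 190 0.0012 u 0.1394 offaxis expect w=-.024 dz .0416: -0.024 0.0411
gun [0.5357 0.3184] 223 0.0003 top [0.5348 0.3177 0.1843] 330
block ((536.5665893554688, 353.7568664550781), (151.58030700683594, 80.41716003417969), 88.37461853027344)
dish ((527.4060668945312, 154.99197387695312), 59.56370544433594)
```

```bash
cat >> h.py <<'E'
YAW=.0113; ex=np.array([np.cos(YAW),np.sin(YAW),0]); ey=np.array([-np.sin(YAW),np.cos(YAW),0])
n=-.5*ex+np.array([0,0,np.sqrt(.75)])
A=np.array([.5622,-.0608,.1165])          # shaft axis under the nipple
FOOT=A+.035*n; NTOP=A+.054*n
GUN=np.array([.5352,.3185,.008]); DISH=np.array([.527,.1547,0])
def rpy(z,y):
    z=z/np.linalg.norm(z); y=y-z*(y@z); y=y/np.linalg.norm(y)
    return R.from_matrix(np.c_[np.cross(y,z),y,z]).as_euler('xyz')
DOWN=np.array([0,0,-1.])
E
python3 - <<'E'
from h import *
print(FOOT,NTOP)
for nm,p,z,y in [('cap',FOOT+.021*n,-n,0),('capup',FOOT+.09*n,-n,0),('press',NTOP+.125*n,-n,0),('pressup',NTOP+.2*n,-n,0),('dish',DISH+[0,0,.04],DOWN,0),('gun',GUN+[0,0,.135],DOWN,0),('gunup',GUN+[0,0,.36],DOWN,0)]:
    for yn,yy in [('+x',ex),('-x',-ex),('+y',ey),('-y',-ey)]:
        q=inverse_kinematics(p,rpy(z,yy)); print(nm,yn,None if q is None else np.round(q,2))
E
```

```text
[ 0.54470112 -0.06099775  0.14681089] [ 0.53520172 -0.06110509  0.16326537]
cap +x [ 0.76  0.26 -0.79  2.25  0.75  0.24 -0.64]
cap -x [-0.59  0.2   0.74  2.32 -0.92  0.24 -2.18]
cap +y [ 0.91  0.31 -0.98  2.25  0.94  0.29  0.76]
cap -y [-0.59  0.2   0.74  2.32 -0.92  0.24 -0.61]
capup +x [ 0.82  0.06 -0.76  2.25  0.01  0.32  0.07]
capup -x None
capup +y [ 0.85  0.06 -0.8   2.25  0.02  0.32  1.63]
capup -y [ 0.75  0.05 -0.7   2.26 -0.01  0.32 -1.49]
press +x [ 1.03 -0.1  -0.88  2.23 -0.33  0.47  0.41]
press -x [ 1.33 -0.13 -1.12  2.23 -0.46  0.49 -2.6 ]
press +y [ 0.58 -0.09 -0.47  2.25 -0.22  0.46  1.85]
press -y [ 1.   -0.1  -0.85  2.23 -0.32  0.47 -1.17]
pressup +x [ 1.07 -0.29 -0.75  2.19 -0.54  0.72  0.63]
pressup -x [ 0.93 -0.27 -0.66  2.19 -0.47  0.7  -2.59]
pressup +y [ 0.53 -0.24 -0.36  2.21 -0.28  0.66  1.92]
pressup -y [ 1.06 -0.29 -0.74  2.19 -0.53  0.72 -0.95]
dish +x [ 0.29  0.71 -0.88  1.96  0.75  0.83 -1.01]
dish -x [ 0.45  0.9  -1.19  1.96  1.    1.04  1.95]
dish +y [ 0.35  0.76 -0.99  1.96  0.83  0.89  0.5 ]
dish -y [ 0.05  0.59 -0.54  1.98  0.46  0.7  -2.33]
gun +x [ 0.01  0.65 -0.9   1.72  0.58  1.05 -1.08]
gun -x [ 0.15  0.8  -1.18  1.72  0.8   1.19  1.9 ]
gun +y [ 0.01  0.65 -0.9   1.72  0.58  1.05  0.5 ]
gun -y [-0.71  0.48  0.14  1.77 -0.08  0.9  -2.09]
gunup +x [ 0.17  0.57 -1.23  1.44  0.53  1.5  -1.03]
gunup -x [ 0.15  0.54 -1.17  1.44  0.5   1.48  2.14]
gunup +y [ 0.15  0.54 -1.17  1.44  0.5   1.48  0.57]
gunup -y [ 0.19  0.59 -1.28  1.44  0.57  1.52 -2.63]
```

```bash
python3 - <<'E'
from h import *
o=rpy(-n,ex)
def st(m): s=arm.sense(); print(m,round(s['time_s'],2),s['position'].round(4) if hasattr(s['position'],'round') else s['position'],np.round(s['force'],1),round(s['gripper_width'],4),np.round(s['finger_force'],1))
arm.movep([.3,-.4,.42],rpy(DOWN,ex)); st('hi')
claw.set_gripper(.06)
arm.movep(FOOT+.09*n,o); st('above')
arm.move_straight(FOOT+.021*n,v=.08,guard=8); st('at cap')
claw.set_gripper(0.0); st('closed')
arm.move_straight(FOOT+.09*n,v=.08); st('pulled')
pic,d=optics.capture('top'); save('pull',pic[170:300,360:520].repeat(4,0).repeat(4,1))
E
```

```text
hi 2.3 [ 0.2991 -0.4009  0.4193] [0.5 0.2 0. ] 0.0869 0.0
above 4.69 [ 0.5003 -0.0624  0.2253] [0.1 0.5 0.7] 0.0599 0.0
at cap 5.7 [ 0.5344 -0.0613  0.1653] [ 0.9 -0.3  0.9] 0.0604 0.0
closed 6.42 [ 0.5342 -0.0612  0.165 ] [-0.1  0.2 -0.1] 0.0227 30.0
pulled 7.42 [ 0.4996 -0.0617  0.2245] [-0.2  1.2 -0.9] 0.0225 30.0
```

View pics/pull.png

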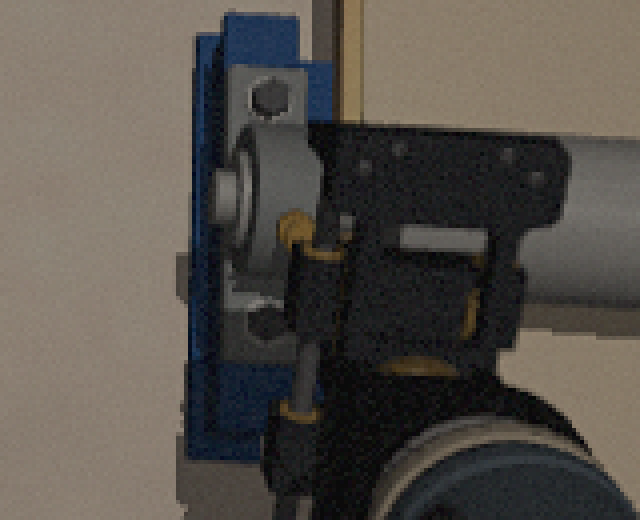

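The pull worked: the bare brass nipple shows at crop (295,228), and the fingers hold the cap at about 23 mm. Next is the dish.

```bash
cat >> h.py <<'E'
def st(m): s=arm.sense(); print(m,round(s['time_s'],2),np.round(s['position'],4),np.round(s['force'],1),round(s['gripper_width'],4),np.round(s['finger_force'],1))
E
python3 - <<'E'
from h import *
o=rpy(DOWN,ex)
arm.movep([.48,.05,.27],o)
arm.movep(DISH+[0,0,.12],o); st('over')
arm.move_straight(DISH+[0,0,.038],v=.1,guard=6); st('low')
claw.set_gripper(.036); arm.dwell(.2); st('open')
arm.move_straight(DISH+[0,0,.15],v=.15)
arm.movep([.45,.2,.33],o); st('up')
for c in('scene','top'):
    pic,d=optics.capture(c)
    for x in nets.regions_of(c,'cap')[:1]: P=cloud(c,d,x['pixels']); print(c,x['conf'],np.median(P,0).round(3))
    if c=='scene': save('dish',pic[150:270,200:520].repeat(2,0).repeat(2,1))
    hsv=cv2.cvtColor(pic,cv2.COLOR_RGB2HSV); np.savez(f'{c}2.npz',pic=pic,d=d)
    # nipple fit
    C=(hsv[...,0]>12)&(hsv[...,0]<35)&(hsv[...,1]>100); Y=cloud(c,d,C); Y=Y[(Y[:,2]>.155)&(np.linalg.norm(Y[:,:2]-NTOP[:2],axis=1)<.02)]
    v=Y-NTOP; print('nipple',len(Y),'ex/ey/n mean',(v@np.c_[np.cross(ey,n),ey,n]).mean(0).round(4) if len(Y) else '')
E
```

```text
over 9.05 [0.5273 0.1534 0.1205] [ 0.4 -0.6  0.4] 0.0229 30.0
low 10.02 [0.5274 0.1551 0.0385] [-0.1  0.6 -0.5] 0.0227 30.0
open 10.8 [0.527  0.1547 0.038 ] [-0.3  0.3 -0.4] 0.0362 0.0
up 12.52 [0.4503 0.1984 0.3284] [ 0.  -0.8 -0.4] 0.036 0.0
scene 0.74 [0.535 0.154 0.023]
nipple 59 ex/ey/n mean [ 0.0052  0.0006 -0.005 ]
nipple 67 ex/ey/n mean [ 0.0009  0.0013 -0.0019]
```

View pics/dish.png

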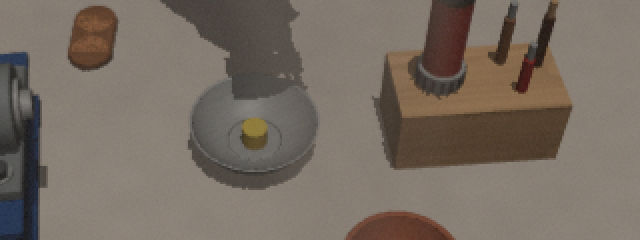

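The cap stands upright mid-dish at crop (255,133). I'll refine the nipple fit, then grasp the gun.

```bash
python3 - <<'E'
from h import *
from scipy.optimize import least_squares
ex2=np.cross(ey,n)
for c in('scene','top'):
    D=np.load(c+'2.npz'); P=cloud(c,D['d'],np.ones((400,640),bool)); v=P-FOOT; t=v@n
    Y=P[(t>.009)&(t<.023)&(np.linalg.norm(v-np.outer(t,n),axis=1)<.014)]
    def g(p):
        v=Y-(NTOP-.0035*n+p[0]*ex2+p[1]*ey+p[2]*n); t=v@n; r=np.linalg.norm(v-np.outer(t,n),axis=1)
        q=np.c_[r-.008,abs(t)-.0035]; return np.minimum(q.max(1),0)+np.linalg.norm(np.maximum(q,0),axis=1)
    s=least_squares(g,[0,0,0],loss='soft_l1',f_scale=.001); print(c,len(Y),'offset ex2,ey,n',s.x.round(4),np.abs(s.fun).mean().round(4))
o=rpy(DOWN,ex); G=GUN+[0,0,.131]
claw.set_gripper(.07)
arm.movep(G+[0,0,.1],o)
print(arm.move_straight(G,v=.12,guard=8)); st('at gun')
claw.set_gripper(0.0); st('closed')
arm.move_straight(G+[0,0,.2],v=.12); st('lifted')
E
```

```text
scene 59 offset ex2,ey,n [ 0.0005  0.0001 -0.001 ] 0.0007
top 69 offset ex2,ey,n [-0.0002  0.     -0.001 ] 0.0008
False
at gun 15.28 [0.5356 0.3191 0.1399] [-0.2  0.8  0.1] 0.0698 0.0
closed 15.99 [0.535  0.3185 0.139 ] [-0.6 -0.  -0. ] 0.0334 30.0
lifted 17.81 [0.535  0.3182 0.3382] [ 0.1 -0.3 -4.4] 0.0333 30.0
```

```bash
python3 - <<'E'
from h import *
from scipy.optimize import least_squares
o=rpy(-n,ex)
arm.movep([.47,.15,.36],o)
arm.movep(NTOP+(.1205+.045)*n,o); arm.dwell(.3); st('pre'); s=arm.sense()
Rt=R.from_euler('xyz',s['tcp_rot']).as_matrix(); p=np.array(s['position']); print('axis err',(Rt[:,2]+n).round(4))
for c in('scene','top'):
    pic,d=optics.capture(c); np.savez(f'{c}3.npz',pic=pic,d=d)
    P=cloud(c,d,np.ones((400,640),bool)); L=(P-p)@Rt   # tool coords; mouth at z=.131
    def fit(lo,hi,r):
        Q=L[(L[:,2]>lo)&(L[:,2]<hi)&(np.hypot(L[:,0],L[:,1])<r+.008)]
        if len(Q)<15: return len(Q)
        q=least_squares(lambda a:np.hypot(Q[:,0]-a[0],Q[:,1]-a[1])-r,[0,0],loss='soft_l1',f_scale=.001)
        return len(Q),q.x.round(4),np.abs(q.fun).mean().round(4),Q[:,2].max().round(4)
    print(c,'coupler',fit(.099,.129,.015),'collar',fit(.047,.065,.021),'barrel',fit(.022,.043,.017))
    Q=L[(np.hypot(L[:,0],L[:,1])<.017)&(L[:,2]>.1)&(L[:,2]<.14)]; print('mouth z',np.percentile(Q[:,2],[90,99,100]).round(4))
    save(c+'3',pic[100:250,130:330].repeat(4,0).repeat(4,1)) if c=='scene' else 0
E
```

```text
pre 19.9 [ 0.4528 -0.0614  0.3071] [ 0.3 -0.4 -4.8] 0.0339 30.0
axis err [0.0007 0.0002 0.0004]
scene coupler (387, array([ 0.0001, -0.0004]), np.float64(0.0014), np.float64(0.129)) collar (370, array([-0.0002,  0.0006]), np.float64(0.0011), np.float64(0.0649)) barrel (336, array([-0.0007,  0.0003]), np.float64(0.0008), np.float64(0.0429))
mouth z [0.1278 0.1309 0.1315]
top coupler (224, array([-0.0004, -0.0014]), np.float64(0.0016), np.float64(0.1289)) collar (141, array([ 0.0005, -0.0001]), np.float64(0.0007), np.float64(0.0649)) barrel (97, array([ 0.0006, -0.0002]), np.float64(0.0004), np.float64(0.043))
mouth z [0.1263 0.1308 0.1334]
```

View pics/scene3.png

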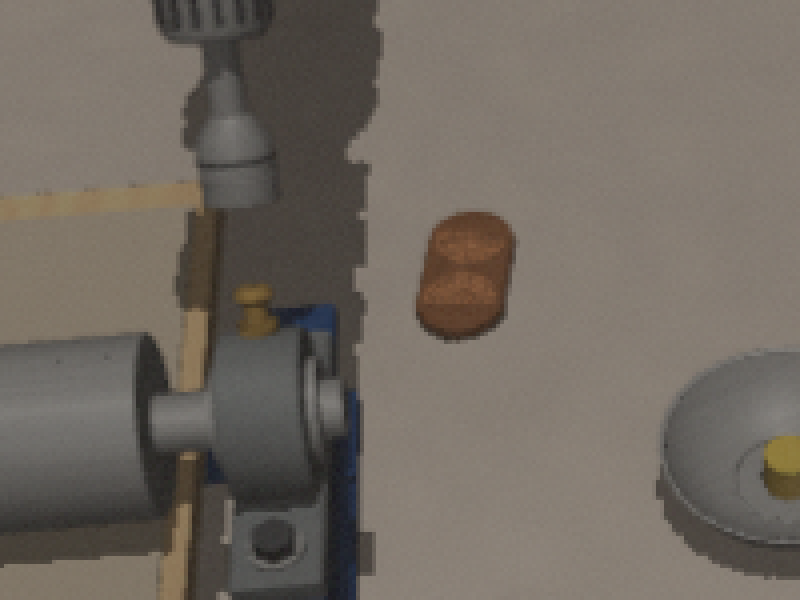

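The coupler (crop (237,180)) points down the nipple's axis (crop (255,300)), with fitted offsets around 1 mm or less. I'll press in slow steps and log the force.

```bash
python3 - <<'E'
from h import *
f0=np.mean([arm.sense()['force'] for _ in range(3)],0)
def go(d,v=.02):
    g=arm.move_straight(NTOP+(.1205+d)*n,v=v,guard=25); arm.dwell(.1); s=arm.sense(); f=np.array(s['force'])-f0; e=np.array(s['position'])-NTOP
    print(f"{d*1e3:.1f} act {(e@n-.1205)*1e3:.1f} lat {np.round(e-n*(e@n),4)} Fn {f@n:.1f} lat {np.round(f-n*(f@n),1)} w {s['gripper_width']:.4f} t {s['time_s']:.1f} {g}")
    return g,f@n
go(.015,.05)
for d in [.009,.006,.004,.002,0,-.002,-.004,-.006]:
    g,F=go(d)
    if g or F>20: break
E
```

```text
15.0 act 15.2 lat [ 0.0003 -0.      0.0001] Fn 0.5 lat [-0.3 -1.3 -0.2] w 0.0334 t 20.9 False
9.0 act 9.0 lat [ 0. -0.  0.] Fn -0.2 lat [-0.3 -0.7 -0.2] w 0.0333 t 21.4 False
6.0 act 6.0 lat [ 0. -0.  0.] Fn 2.3 lat [-0.5 -1.6 -0.3] w 0.0337 t 21.8 False
4.0 act 3.9 lat [-0. -0. -0.] Fn -0.5 lat [-0.3 -1.5 -0.2] w 0.0335 t 22.1 False
2.0 act 1.7 lat [-0.0003  0.0001 -0.0002] Fn -3.7 lat [ 0.3 -1.1  0.1] w 0.0337 t 22.5 False
0.0 act -0.1 lat [-0.0001  0.     -0.0001] Fn -3.8 lat [ 0.1 -1.8  0.1] w 0.0335 t 22.9 False
-2.0 act -1.4 lat [ 0.0001 -0.      0.0001] Fn 9.0 lat [-1.5 -0.9 -0.9] w 0.0330 t 23.2 False
-4.0 act -3.3 lat [ 0.0001 -0.      0.0001] Fn 10.9 lat [-2.3 -0.5 -1.3] w 0.0336 t 23.6 False
-6.0 act -5.2 lat [ 0.0001 -0.0001  0.0001] Fn 11.3 lat [-2.  -0.7 -1.2] w 0.0337 t 23.9 False
```

The coupler snapped on, and the spring is now compressing.

```bash
python3 - <<'E'
from h import *
f0=np.array([0,0,-4.5])
for d in [-.008,-.010,-.012,-.013,-.014,-.015]:
    g=arm.move_straight(NTOP+(.1205+d)*n,v=.02,guard=25); arm.dwell(.2); s=arm.sense(); f=np.array(s['force'])-f0; e=np.array(s['position'])-NTOP
    print(f"{d*1e3:.1f} act {(e@n-.1205)*1e3:.1f} Fn {f@n:.1f} lat {np.round(f-n*(f@n),1)} {g}")
    if g or f@n>17.5: break
s=arm.sense(); p=np.array(s['position']); Rt=R.from_euler('xyz',s['tcp_rot']).as_matrix()
for c in('scene','top'):
    pic,d=optics.capture(c); P=cloud(c,d,np.ones((400,640),bool)); L=(P-p)@Rt
    if c=='scene': save('press',pic[100:250,130:330].repeat(4,0).repeat(4,1))
    # coupler/tube shoulder & collar edge along axis: radius profile
    L=L[np.hypot(L[:,0],L[:,1])<.03]; r=np.hypot(L[:,0],L[:,1])
    print(c,[(round(z*1e3),int(np.percentile(r[k],80)*1e3)) for z in np.arange(.03,.13,.003) for k in [(L[:,2]>=z)&(L[:,2]<z+.003)] if k.sum()>3])
st('end')
E
```

```text
-8.0 act -7.2 Fn 12.8 lat [-1.8 -0.5 -1.1] False
-10.0 act -9.1 Fn 12.7 lat [-1.9 -0.5 -1.1] False
-12.0 act -11.1 Fn 15.1 lat [-1.4  0.4 -0.8] False
-13.0 act -12.0 Fn 13.8 lat [-2.5  0.4 -1.4] False
-14.0 act -13.0 Fn 15.3 lat [-1.9  0.7 -1.1] False
-15.0 act -14.0 Fn 15.5 lat [-2.7  0.2 -1.5] False
scene [(30, 18), (33, 18), (36, 18), (39, 18), (42, 18), (45, 22), (48, 22), (51, 22), (54, 22), (57, 22), (60, 22), (63, 20), (66, 19), (69, 9), (72, 8), (75, 7), (78, 7), (81, 9), (84, 10), (87, 12), (90, 14), (93, 15), (96, 15), (99, 16), (102, 16), (105, 15), (108, 15), (111, 15), (114, 15), (117, 15), (120, 9), (123, 10), (126, 17), (129, 21)]
top [(30, 17), (33, 17), (36, 17), (39, 17), (42, 20), (45, 21), (48, 22), (51, 22), (54, 22), (57, 22), (60, 22), (63, 20), (87, 12), (90, 14), (93, 15), (96, 15), (99, 15), (102, 15), (105, 15), (108, 15), (111, 15), (114, 15), (117, 14), (123, 16), (126, 18), (129, 21)]
end 26.7 [ 0.4821 -0.0618  0.2556] [-10.7  -0.2   7.9] 0.0332 30.0
```

View pics/press.png

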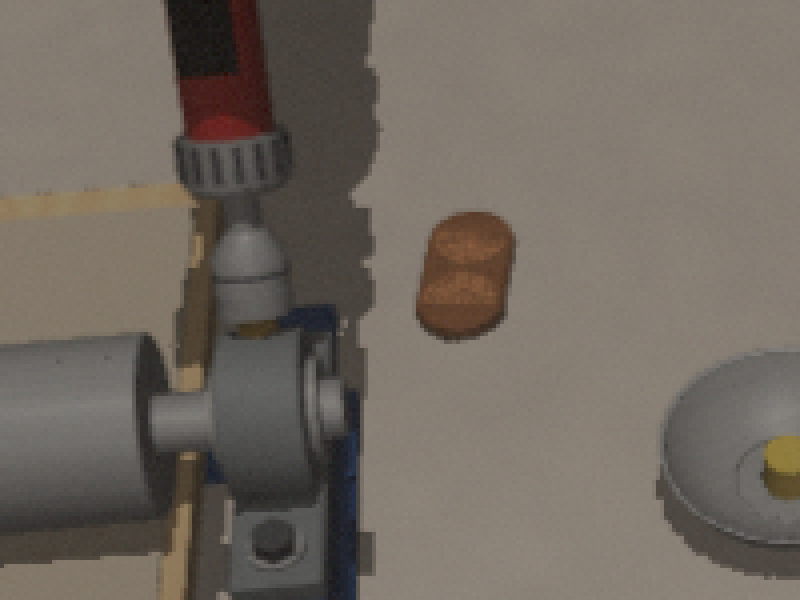

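The coupler is seated over the nipple (crop (252,310)). The collar hasn't moved in the grip, so nothing slipped. The mouth is about 12–13 mm closer to the TCP and the push is about 15 N, so the nozzle is in by about 12–13 mm.

```bash
python3 - <<'E'
from h import *
arm.dwell(1.0); st('hold'); print(arm.sign_off())
E
```

```text
hold 27.7 [ 0.4821 -0.0618  0.2556] [-10.3   0.2   8.2] 0.0334 30.0
the job is handed in; nothing more can be done
None
```

The job is handed in at about 28 s of the 58 s allowed, with no verdict returned: the cap is in the dish, and the gun is snapped onto the nipple, still gripped and pressed with about 15 N, its nozzle an estimated 12–13 mm in (9.8 mm needed).

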